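# Bring a syringe pump's pusher up to the plunger and engage its drive

### The job

Two syringes are clamped in the two-channel syringe pump: one is drawn up, its plunger standing well out, the other has run out, its plunger all the way in. On the drawn-up syringe's channel, slide the pusher along its rails until its face rests against the plunger's thumb plate without pressing the plunger in, and then press that pusher's black clutch lever down flat to engage the drive. Leave the other channel as it is and do not knock over the vials beside the pump.

Things in the scene. Friction and masses are not known exactly. Their poses are not given: they have to be found in the camera images.
- pump: Fixed two-channel syringe pump, white housing 190 x 370 x 46 mm plus a sloping console towards the robot. Origin: centre of the housing's underside. y runs along the syringes from plunger to nozzle; channel axes at x = -50 mm (front, nearer the robot) and +50 mm (back), 84 mm above the table. Rail end blocks (y -171 to -181 mm) are 70 mm high, barrel clamps (y 50 mm) 116 mm.
- plunger_full (a joint): How far the drawn-up syringe's plunger stands out, m: 0 = pressed fully home, grows as it is drawn out (towards -y of the pump). At the start 0.035 to 0.075. It is stiff (about 12 N) but does move when pressed harder.
- plunger_spent (a joint): The same for the run-out syringe: 0 = fully home.
- plate_full (a point): Centre of the outer (-y) face of the round thumb plate (31 mm across, 3.5 mm thick) on the drawn-up syringe's plunger. Same axes as the pump. Either channel may hold this syringe.
- plate_spent (a point): The same point on the run-out syringe, whose plunger is fully home.
- pusher_front (a joint): Travel of the front channel's pusher carriage along its rails, m: 0 = parked at the outer (-y) end, grows towards the syringe (+y); up to 0.122. It slides with about 2 N of friction and stays where it is left.
- face_front (a point): Centre of the steel face of the front channel's pusher, looking to +y of the pump, 84 mm above the table; axes as the pump's. The grey carriage reaches 30 mm back (-y) from this face; above 70 mm its flat back is free to push on, 44 mm wide, up to 108 mm above the table.
- lever_front (a joint): Clutch lever on top of the front channel's pusher, rad: 0 = raised 43 degrees (clutch open, as at the start), 0.75 = pressed down flat (drive engaged). It stays where it is left; 2 to 3 N at its middle moves it.
- lever_tip_front (a point): Top of the thumb end of that black lever (42 x 13.5 x 5 mm), 36 mm from its pivot. The pivot runs along the pump's y at 16 mm to -x and 16.5 mm to -y of the pusher face's centre, 113.5 mm above the table; the lever points to +x. Flat, its top is 116 mm above the table (119 mm at the thumb ridge).
- pusher_back (a joint): Travel of the back channel's pusher carriage along its rails, m: 0 = parked at the outer (-y) end, grows towards the syringe (+y); up to 0.122. It slides with about 2 N of friction and stays where it is left.
- face_back (a point): Centre of the steel face of the back channel's pusher, looking to +y of the pump, 84 mm above the table; axes as the pump's. The grey carriage reaches 30 mm back (-y) from this face; above 70 mm its flat back is free to push on, 44 mm wide, up to 108 mm above the table.
- lever_back (a joint): Clutch lever on top of the back channel's pusher, rad: 0 = raised 43 degrees (clutch open, as at the start), 0.75 = pressed down flat (drive engaged). It stays where it is left; 2 to 3 N at its middle moves it.
- lever_tip_back (a point): Top of the thumb end of that black lever (42 x 13.5 x 5 mm), 36 mm from its pivot. The pivot runs along the pump's y at 16 mm to -x and 16.5 mm to -y of the pusher face's centre, 113.5 mm above the table; the lever points to +x. Flat, its top is 116 mm above the table (119 mm at the thumb ridge).
- vial_drawn: Standing glass injection vial, 33 mm across, 56 mm tall, beside the pump's plunger end. Origin: centre of its base. A bystander.
- vial_tall: Standing slim glass vial, 25 mm across, 82 mm tall, beside it. Origin: centre of its base. A bystander.

How it is judged:
By the outcome, as a careful person would: the job done as asked, in the order asked, and still so for the second after the job is handed in, with the robot touching nothing.
It also fails if it takes over 38 s, if anything falls off the work surface, if the arm or the gripper's body presses on something with over 40 N, if the wrist force passes 120 N, or if a joint passes its speed limit or range.

### The arm

A 7-joint arm with a two-finger parallel gripper is mounted at the origin on a cart in front of the work surface, level with it; the furniture and walls round the work are solid. World frame = base frame: x ahead of the robot, y to its left, z up, the work surface at z = 0. Lengths are in m, angles in rad, forces in N, time in s.
With the tool pointing down it reaches from about 0.4 to 0.9 m from the base axis. Payload 5.6 kg.
Tool frame: the origin (TCP) lies midway between the tips of the shut fingers; the grasp point (between the pads) lies 19 mm behind it; z points along the fingers, y is the line along which they close (so a half turn about z gives the same grasp; the last joint's range is limited). The gripper opens to 92 mm and grips with 3 to 60 N. Pads are 20 mm wide; open, the fingers measure 128 mm over their backs; the gripper's body (75 mm by 189 mm) begins 69 mm behind the grasp point.
Start: joints at [1.076, 0.468, -0.012, 1.603, 0.006, 1.071, -0.056], TCP at [0.284, -0.585, 0.189] pointing down, gripper open.
Joint ranges: [-2.53, 2.53], [-0.31, 2.02], [-1.57, 1.55], [0.28, 2.44], [-1.29, 4.43], [0.15, 1.84], [-2.92, 2.92]. Speed limits (rad/s): [2.57, 2.57, 3.14, 3.14, 3.14, 3.14, 3.14].

### API

Orientations are given as a unit quaternion [w, x, y, z].
In Python, from rig import sensors, imaging, bot gives the robot as it stands.
- The arm moves only by the tool apply_moves, never from a script. Its argument "targets" is a list of rows, each an object with "grip": the closure, from 0 (fully open) to 1 (shut); "delta_pos": the shift along the world's x, y, z in m, a list of three; "spin": the turn about the world's z in degrees. A call has 1 to 10 rows; each row is the pose to reach, as a shift and turn from the pose commanded when the call began; what a row does not reach only later rows make up. A row lasts 1/8 s, in which the tool goes at most 62.5 mm and 10.7 degrees, less where a joint would pass 70% of its speed; a pose out of reach is approached as far as the arm can. A call with a gripper value outside its range is refused whole. The fingers move at their own pace and stop on an object; "newtons" is the grip in N (left out, the last holds). Time passes only in rows, so rows that repeat a pose let the fingers close. It gives the time, the measured TCP pose, the force, the opening and the grip force at its end, in the units of the state.
- sensors.sense(): the state, without advancing time (a new reading comes with each control period).
- imaging.capture(name): name is "scene" or "top"; returns the picture (480x640x3 uint8, red, green, blue); there is no depth.
- imaging.get_calibration(name): a dict with "fx", "fy", "cx", "cy" (pixels), "R" (3x3) and "t" (3): a world point X has camera coordinates R X + t. Camera axes: x right, y down, z forward; pixel columns grow to the right and rows downward; lengths in m; the calibration is good to about 2 mm. A picture is of the moment at which its call begins. get_calibration takes no time and is no camera call.
- bot.close_job(): hands the job in; it is judged then, once.
The state is a dict: "t": time; "joint_pos": joint angles; "joint_velocities": joint speeds; "effort": joint torques, N m; "ee_pos": TCP position; "eef_rot": TCP orientation; "force": force on the tool from outside, world axes, zero at the start; "torque": the same for the moment, N m; "grip_width": finger opening in m; "grasp_force": force on a finger pad.
Only numpy, scipy, OpenCV 4.12 (cv2) and the standard library are available. Lean on these libraries where they do the work, as an engineer would, in place of code of your own. Each camera call takes 0.05 s, during which the arm holds its last target. There are 200 camera calls.

## Working session

There is one attempt and no reset: what is moved stays moved. The work goes in short steps, Python scripts to look and compute and a tool call to move; the robot and the scene stay as the last step left them, time stands still between calls to the robot, and variables do not carry over. Pictures are saved under pics/ and viewed, at most 10 in all, crops included, and the job is handed in when it is done.

Besides the shell and the picture viewer there is one more tool, called after ">>>" as name([rows], argument=value, ...), one row to a line, values as JSON. apply_moves: Moves the arm, as the interface text tells. Its arguments: {"type":"object","properties":{"targets":{"type":"array","items":{"type":"object","properties":{"grip":{"type":"number"},"delta_pos":{"type":"array","items":{"type":"number"}},"spin":{"type":"number"}}}},"newtons":{"type":"number"}},"required":["targets"]}

```bash
mkdir -p pics
python3 - <<'E'
from rig import sensors, imaging, bot
import cv2,numpy as np
for n in("scene","top"):
    im=imaging.capture(n); cv2.imwrite(f"pics/{n}0.png",im[:,:,::-1]); c=imaging.get_calibration(n)
    R=np.array(c["R"]);print(n,c["fx"],c["cx"],c["cy"],np.round(R,3).tolist(),np.round(-R.T@np.array(c["t"]),3))
s=sensors.sense();print(s["t"],s["ee_pos"],s["eef_rot"],s["grip_width"])
E
```

```text
scene 569.6747016167279 322.2976606152864 231.57006042245857 [[-0.546, -0.838, 0.018], [-0.656, 0.414, -0.631], [0.521, -0.356, -0.776]] [0.098 0.361 0.772]
top 490.6852753099193 326.22672471094126 238.14873301627648 [[-0.038, -0.999, 0.006], [-0.974, 0.035, -0.225], [0.224, -0.014, -0.974]] [0.359 0.07  0.921]
0.1 [ 0.28349543 -0.58428442  0.18833691] [-7.73681822e-04  9.74595459e-01  2.23971069e-01 -2.30453498e-04] 0.09212644791243517
```

View pics/scene0.png

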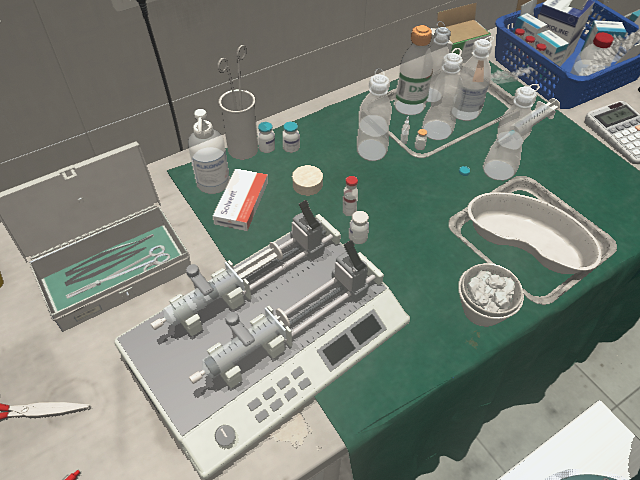

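View pics/top0.png

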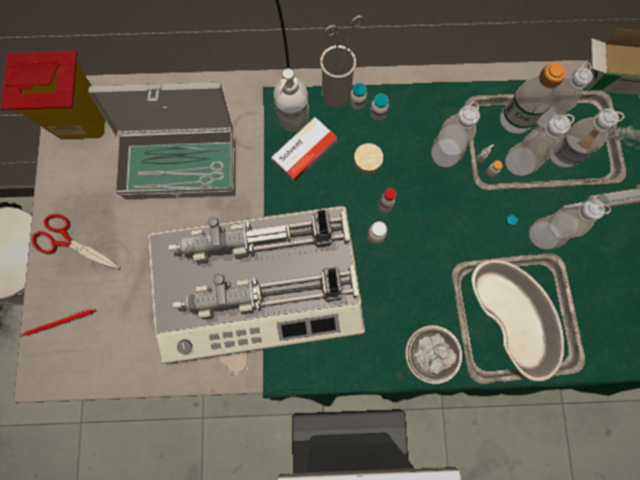

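The scene picture shows the pump at about (270,340), with the pushers at its right end. The vials stand at (350,195) and (358,228), beside the back pusher. In the top view the back plunger (250–290, 235) looks drawn out, so I'll zoom in to check.

Run:
```python
import cv2
a=cv2.imread("pics/top0.png")[195:365,140:400];cv2.imwrite("pics/topc.png",cv2.resize(a,None,fx=3,fy=3,interpolation=cv2.INTER_CUBIC))
a=cv2.imread("pics/scene0.png")[190:390,190:420];cv2.imwrite("pics/scenec.png",cv2.resize(a,None,fx=3,fy=3,interpolation=cv2.INTER_CUBIC)[:600])
```

```text
(no output)
```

View pics/topc.png

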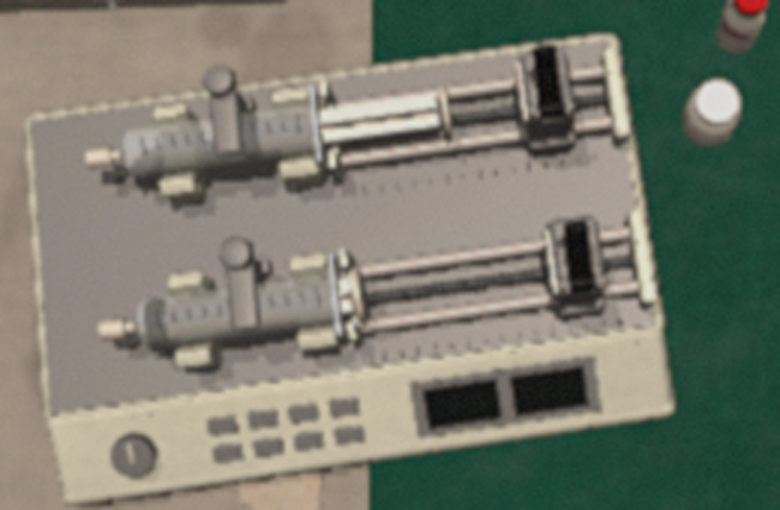

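View pics/scenec.png

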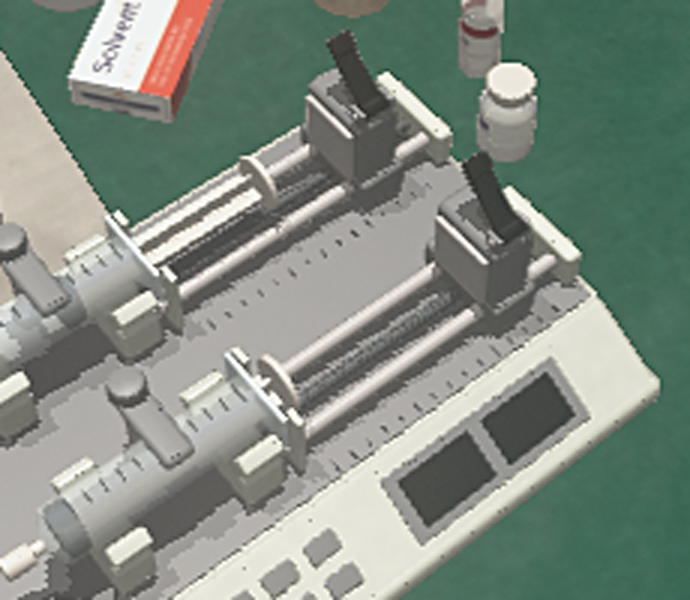

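The back channel holds the drawn-up syringe: its thumb plate is at about (447,115) in the top crop and its pusher at (545,95). The front plunger is fully home. Next I'll fit the pump pose and read the plate and pusher positions.

```bash
cat > h.py <<'E'
from rig import imaging
import numpy as np
from scipy.optimize import least_squares
C={n:imaging.get_calibration(n) for n in("scene","top")}
def proj(n,X):
    c=C[n];p=np.atleast_2d(X)@np.array(c["R"]).T+np.array(c["t"])
    return np.c_[c["fx"]*p[:,0]/p[:,2]+c["cx"],c["fy"]*p[:,1]/p[:,2]+c["cy"]]
def w(q,P):
    P=np.atleast_2d(P);c,s=np.cos(q[2]),np.sin(q[2])
    return np.c_[q[0]+c*P[:,0]-s*P[:,1],q[1]+s*P[:,0]+c*P[:,1],P[:,2]]
E
python3 - <<'E'
from h import *
import cv2
T=lambda u,v:(140+u/3,195+v/3)
S=lambda u,v:(190+u/3,190+v/3)
# pump pts, pixel
obs=[("top",(.095,.185,.046),T(30,117)),("top",(.095,-.185,.046),T(617,37)),("top",(-.095,.185,.046),T(50,413)),
("top",(-.095,-.185,.046),T(660,325)),("scene",(-.095,-.185,.046),S(598,292)),("scene",(.095,.185,.046),(118,343))]
f=lambda q:np.concatenate([(proj(n,w(q,P))-p)[0] for n,P,p in obs])
r=least_squares(f,[.4,.05,.1],loss="soft_l1");q=r.x;print(q,np.round(f(q),1));np.save("q.npy",q)
# y of features along the back axis z=.084
for n,z,dx,p in [("top",.084,0,T(449,115)),("scene",.084,0,S(262,181)),("top",.0995,0,T(440,93))]:
    print(n,p,least_squares(lambda y:(proj(n,w(q,(.05+dx,y[0],z)))-p)[0],[-.05]).x)
for n in C:
    im=cv2.imread(f"pics/{n}0.png");k=4;o=(230,195) if n=="scene" else (220,195)
    im=cv2.resize(im[o[1]:o[1]+130,o[0]:o[0]+190],None,fx=k,fy=k,interpolation=cv2.INTER_CUBIC)
    def L(P,col):
        a=((proj(n,w(q,P))+.5-o)*k).astype(int);cv2.polylines(im,[a],False,col,1)
    th=np.linspace(0,6.283,40)
    for x0 in(.05,-.05):
        L([(x0+.022,-.171,.07),(x0-.022,-.171,.07),(x0-.022,-.181,.07),(x0+.022,-.181,.07)],(255,0,0))
        for y0,c in((-.12,(0,0,255)),(-.13,(0,255,255))): L([(x0-.022,y0,.07),(x0-.022,y0,.108),(x0+.022,y0,.108),(x0+.022,y0-.03,.108),(x0-.022,y0-.03,.108),(x0-.022,y0,.108)],c)
    L([(.05+.0155*np.cos(t),-.055,.084+.0155*np.sin(t)) for t in th],(0,255,0))
    cv2.imwrite(f"pics/ov_{n}.png",im)
a=np.vstack([cv2.imread("pics/ov_scene.png")[:300],cv2.imread("pics/ov_top.png")[:300]]);cv2.imwrite("pics/ov.png",a)
E
```

```text
[0.50848132 0.19011599 0.12192799] [-3.4  0.1  0.3 -3.8 -1.6  6.   3.9  1.6  4.1 -0.8 -5.7 -4.3]
top (289.66666666666663, 233.33333333333334) [-0.0747279]
scene (277.3333333333333, 250.33333333333334) [-0.07420813]
top (286.66666666666663, 226.0) [-0.07202373]
```

View pics/ov.png

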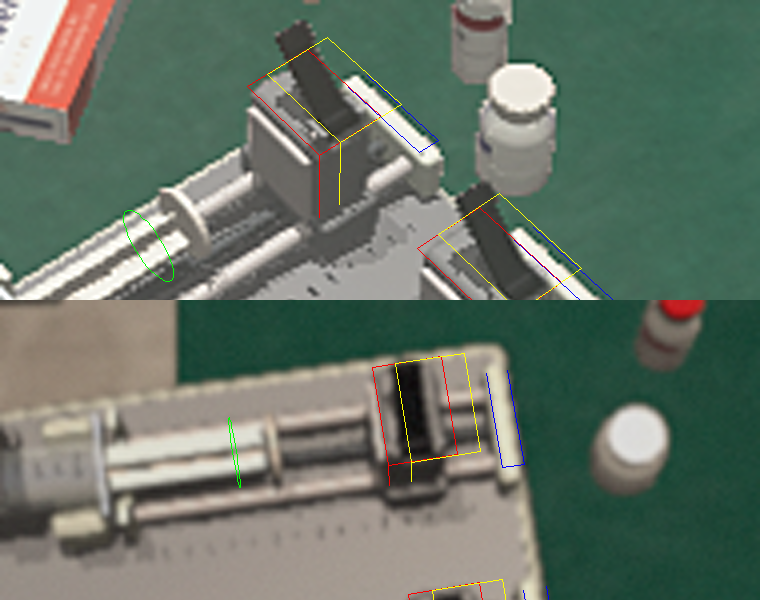

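The overlay is off by about 5 px, because the housing's front edges are ambiguous. I'll refit on the end blocks, the nozzles and the back corners.

```bash
cat > fit.py <<'E'
from h import *
import cv2
T=lambda u,v:(140+u/3-.33,195+v/3-.33)
S=lambda u,v:(190+u/3-.33,190+v/3-.33)
obs=[("top",(.095,.185,.046),T(30,117)),("top",(.095,-.185,.046),T(617,37)),
("top",(.05,-.176,.07),T(618,100)),("top",(-.05,-.176,.07),T(643,255)),("scene",(.05,-.176,.07),S(416,112)),("scene",(-.05,-.176,.07),S(543,222)),
("top",(.05,None,.084),T(86,157)),("top",(-.05,None,.084),T(98,328)),("scene",(.05,None,.084),(154,324)),("scene",(-.05,None,.084),(192,379))]
def f(q): return np.concatenate([(proj(n,w(q,(P[0],q[3] if P[1] is None else P[1],P[2])))-p)[0] for n,P,p in obs])
r=least_squares(f,[.5,.19,.12,.18],loss="soft_l1");q=r.x;print(q,np.round(f(q),1).reshape(-1,2).tolist());np.save("q.npy",q)
for n,z,p in [("top",.084,T(450,115)),("scene",.084,S(262,181))]:
    print(n,p,least_squares(lambda y:(proj(n,w(q,(.05,y[0],z)))-p)[0],[-.05]).x)
yp=-.072
for n in C:
    im=cv2.imread(f"pics/{n}0.png");k=4;o=(230,195) if n=="scene" else (220,195)
    im=cv2.resize(im[o[1]:o[1]+130,o[0]:o[0]+190],None,fx=k,fy=k,interpolation=cv2.INTER_CUBIC)
    def L(P,col):
        a=((proj(n,w(q,P))+.5-o)*k).astype(int);cv2.polylines(im,[a],False,col,1)
    th=np.linspace(0,6.283,40)
    for x0 in(.05,-.05):
        L([(x0+.022,-.171,.07),(x0-.022,-.171,.07),(x0-.022,-.181,.07),(x0+.022,-.181,.07)],(255,0,0))
        for y0,c in((-.12,(0,0,255)),(-.13,(0,255,255))): L([(x0-.022,y0,.07),(x0-.022,y0,.108),(x0+.022,y0,.108),(x0+.022,y0-.03,.108),(x0-.022,y0-.03,.108),(x0-.022,y0,.108)],c)
    L([(.05+.0155*np.cos(t),yp,.084+.0155*np.sin(t)) for t in th],(0,255,0))
    cv2.imwrite(f"pics/ov_{n}.png",im)
a=np.vstack([cv2.imread("pics/ov_scene.png")[:300],cv2.imread("pics/ov_top.png")[:300]]);cv2.imwrite("pics/ov2.png",a)
c,s=np.cos(q[2]),np.sin(q[2])
print("tip start above behind back pusher", w(q,(.05,-.20,.1)), "ydir",(-s,c), "plate",w(q,(.05,yp,.084)),"yaw deg",np.degrees(q[2]))
E
python3 fit.py
```

```text
[0.50827739 0.19238509 0.0977542  0.13286131] [[-3.2, -2.0], [1.0, -1.2], [-0.1, -1.5], [-0.2, 1.9], [0.6, -2.2], [-0.2, 1.1], [1.9, 0.5], [1.7, 0.7], [-0.4, 1.0], [-0.7, 0.1]]
top (289.67, 233.00333333333333) [-0.07596787]
scene (277.00333333333333, 250.00333333333333) [-0.07477809]
tip start above behind back pusher [[ 0.5775584  -0.00178016  0.1       ]] ydir (np.float64(-0.09759858223301907), np.float64(0.9952258621770762)) plate [[0.56506578 0.12560875 0.084     ]] yaw deg 5.600902849197332
```

View pics/ov2.png

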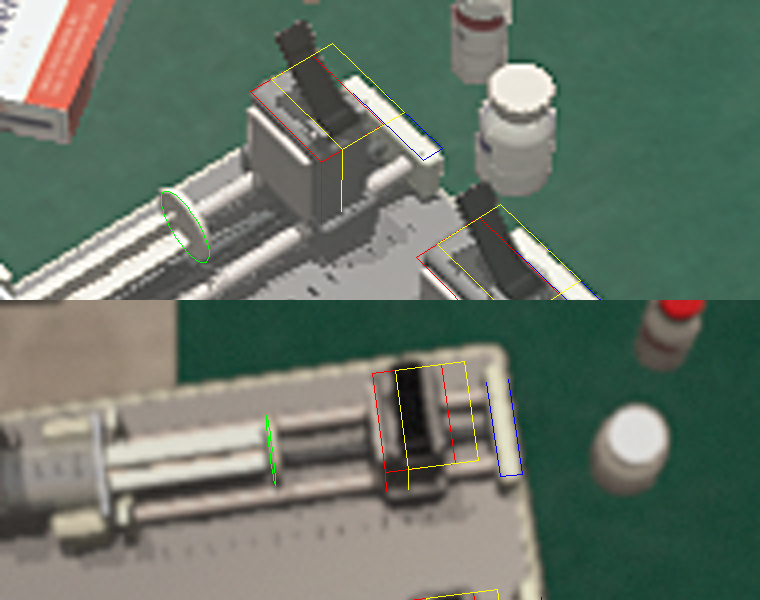

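The refit matches: the back plate's outer face is at pump y ≈ -75 mm and the pusher face at ≈ -120 mm. I'll move in at height with the gripper closed.

>>> apply_moves([
  {"delta_pos": [0.012,0.05,0.01],"spin": 0,"grip": 1},
  {"delta_pos": [0.026,0.1,0.02],"spin": -5,"grip": 1},
  {"delta_pos": [0.04,0.15,0.02],"spin": -10,"grip": 1},
  {"delta_pos": [0.053,0.2,0.02],"spin": -15,"grip": 1},
  {"delta_pos": [0.066,0.25,0.02],"spin": -20.3,"grip": 1},
  {"delta_pos": [0.08,0.3,0.02],"spin": -20.3,"grip": 1},
  {"delta_pos": [0.093,0.35,0.02],"spin": -20.3,"grip": 1},
  {"delta_pos": [0.106,0.4,0.02],"spin": -20.3,"grip": 1},
  {"delta_pos": [0.12,0.44,0.02],"spin": -20.3,"grip": 1},
  {"delta_pos": [0.12,0.44,0.02],"spin": -20.3,"grip": 1},
], newtons=20)

```text
t: 1.35
ee_pos: [0.4044, -0.1419, 0.2092]
eef_rot: [-0.0, 0.999, 0.052, 0.0]
force: [-0.3, -0.3, 0.3]
grip_width: 0.0004
grasp_force: 0.0
```

>>> apply_moves([
  {"delta_pos": [0.045,0.038,0],"spin": 0,"grip": 1},
  {"delta_pos": [0.09,0.076,0],"spin": 0,"grip": 1},
  {"delta_pos": [0.135,0.114,0],"spin": 0,"grip": 1},
  {"delta_pos": [0.172,0.145,0],"spin": 0,"grip": 1},
  {"delta_pos": [0.172,0.145,-0.03],"spin": 0,"grip": 1},
  {"delta_pos": [0.172,0.145,-0.07],"spin": 0,"grip": 1},
  {"delta_pos": [0.172,0.145,-0.1],"spin": 0,"grip": 1},
  {"delta_pos": [0.172,0.145,-0.127],"spin": 0,"grip": 1},
  {"delta_pos": [0.172,0.145,-0.127],"spin": 0,"grip": 1},
])

```text
t: 2.48
ee_pos: [0.5738, -0.0014, 0.0798]
eef_rot: [0.0, 0.999, 0.048, -0.003]
force: [-0.2, 0.7, 0.3]
grip_width: 0.0004
grasp_force: 0.0
```

```bash
cat > look.py <<'E'
import sys
from rig import sensors, imaging
import cv2
a=imaging.capture("scene")[190:330,200:400,::-1];b=imaging.capture("top")[195:295,210:410,::-1]
r=lambda i,k:cv2.resize(i,None,fx=k,fy=k,interpolation=cv2.INTER_CUBIC)
import numpy as np
cv2.imwrite(sys.argv[1],np.vstack([r(a,2.5),r(b,2.5)]));s=sensors.sense();print(s["t"],s["ee_pos"],s["force"])
E
python3 look.py pics/l1.png
```

```text
2.575 [ 0.5761029  -0.00066998  0.08255435] [0.15326999 0.76290338 0.84816796]
```

View pics/l1.png

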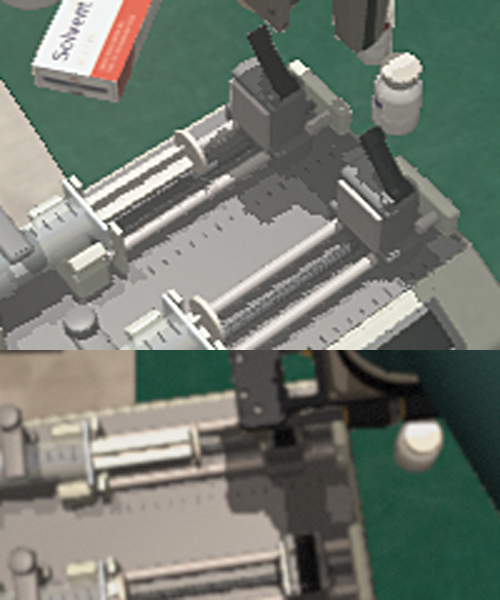

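Run:
```python
from h import *
print(proj("scene",[.5761,-.0007,.0826]),proj("scene",w(np.load("q.npy"),(.05,-.15,.09))))
```

```text
[[340.70841991 213.52880786]] [[316.32615685 224.42537827]]
```

The fingertip is behind the back pusher, as intended, and the vials are untouched. I'll push along the rails.

>>> apply_moves([
  {"delta_pos": [-0.0005,0.005,0],"spin": 0,"grip": 1},
  {"delta_pos": [-0.001,0.01,0],"spin": 0,"grip": 1},
  {"delta_pos": [-0.0015,0.015,0],"spin": 0,"grip": 1},
  {"delta_pos": [-0.002,0.02,0],"spin": 0,"grip": 1},
  {"delta_pos": [-0.0024,0.025,0],"spin": 0,"grip": 1},
  {"delta_pos": [-0.0029,0.03,0],"spin": 0,"grip": 1},
  {"delta_pos": [-0.0034,0.035,0],"spin": 0,"grip": 1},
  {"delta_pos": [-0.0039,0.04,0],"spin": 0,"grip": 1},
  {"delta_pos": [-0.0044,0.045,0],"spin": 0,"grip": 1},
  {"delta_pos": [-0.0049,0.05,0],"spin": 0,"grip": 1},
])

```text
t: 3.82
ee_pos: [0.5709, 0.0496, 0.0822]
eef_rot: [0.0, 0.999, 0.048, -0.0]
force: [0.2, -2.1, 1.1]
grip_width: 0.0003
grasp_force: 0.9
```

```bash
python3 look.py pics/l2.png
```

```text
3.925 [0.57073826 0.05058914 0.08220259] [-0.11763478 -1.18599657  0.77173244]
```

View pics/l2.png

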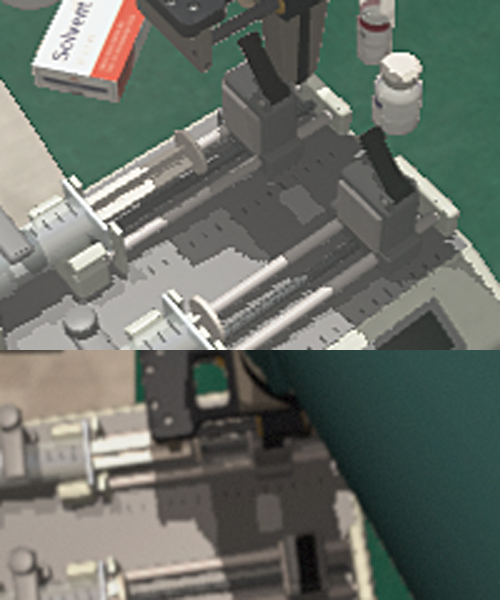

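The finger has reached the pusher and moved it about 5 mm. The vials are still standing, and about 38 mm remains.

>>> apply_moves([
  {"delta_pos": [-0.0003,0.003,0],"grip": 1},
  {"delta_pos": [-0.0006,0.006,0],"grip": 1},
  {"delta_pos": [-0.0009,0.009,0],"grip": 1},
  {"delta_pos": [-0.0012,0.012,0],"grip": 1},
  {"delta_pos": [-0.0015,0.015,0],"grip": 1},
  {"delta_pos": [-0.0018,0.018,0],"grip": 1},
  {"delta_pos": [-0.0021,0.021,0],"grip": 1},
  {"delta_pos": [-0.0024,0.024,0],"grip": 1},
  {"delta_pos": [-0.0025,0.026,0],"grip": 1},
  {"delta_pos": [-0.0027,0.028,0],"grip": 1},
])

```text
schema error: expected keys grip, delta_pos, spin
```

```bash
cat > trk.py <<'E'
# measure pusher/plate shifts in the scene picture against the first one, in mm along the rails
from h import *
from rig import sensors
import cv2
q=np.load("q.npy");im=imaging.capture("scene")[:,:,::-1];cv2.imwrite("pics/cur.png",im)
ref=cv2.imread("pics/scene0.png")
for nm,P,r,rng in(("plate",(.05,-.0755,.09),6,(-6,25)),("face",(.05,-.12,.09),11,(-6,60))):
    def patch(i,y):
        u=proj("scene",w(q,(P[0],P[1]+y,P[2])))[0];return cv2.getRectSubPix(cv2.resize(i,None,fx=1,fy=1),(2*r+1,2*r+1),tuple(map(float,u)))
    t=patch(ref,0);ys=np.arange(rng[0],rng[1],.5)
    sc=[cv2.matchTemplate(patch(im,y/1e3),t,cv2.TM_CCOEFF_NORMED)[0,0] for y in ys]
    i=np.argmax(sc);print(nm,ys[i],round(float(sc[i]),2))
s=sensors.sense();print(s["t"],s["ee_pos"],s["force"])
E
python3 trk.py
```

```text
plate -0.5 0.73
face 8.0 0.67
3.975 [0.57077271 0.05054701 0.08219708] [-0.36393268 -0.08113598  0.52748351]
```

>>> apply_moves([
  {"delta_pos": [-0.0003,0.003,0],"spin": 0,"grip": 1},
  {"delta_pos": [-0.0006,0.006,0],"spin": 0,"grip": 1},
  {"delta_pos": [-0.0009,0.009,0],"spin": 0,"grip": 1},
  {"delta_pos": [-0.0012,0.012,0],"spin": 0,"grip": 1},
  {"delta_pos": [-0.0015,0.015,0],"spin": 0,"grip": 1},
  {"delta_pos": [-0.0018,0.018,0],"spin": 0,"grip": 1},
  {"delta_pos": [-0.0021,0.021,0],"spin": 0,"grip": 1},
  {"delta_pos": [-0.0023,0.023,0],"spin": 0,"grip": 1},
  {"delta_pos": [-0.0025,0.025,0],"spin": 0,"grip": 1},
  {"delta_pos": [-0.0026,0.026,0],"spin": 0,"grip": 1},
])

```text
t: 5.22
ee_pos: [0.5681, 0.0763, 0.0822]
eef_rot: [0.0, 0.999, 0.049, -0.0]
force: [-1.5, -2.1, 0.1]
grip_width: 0.0005
grasp_force: 0.9
```

```bash
python3 trk.py; python3 look.py pics/l3.png
```

```text
plate 0.5 0.52
face 34.0 0.41
5.275 [0.56810959 0.0764356  0.08217001] [-0.92825415 -1.48654022  0.61781904]
5.375 [0.56820209 0.07645981 0.08218447] [-0.59768176 -1.34636757  1.56847979]
```

View pics/l3.png

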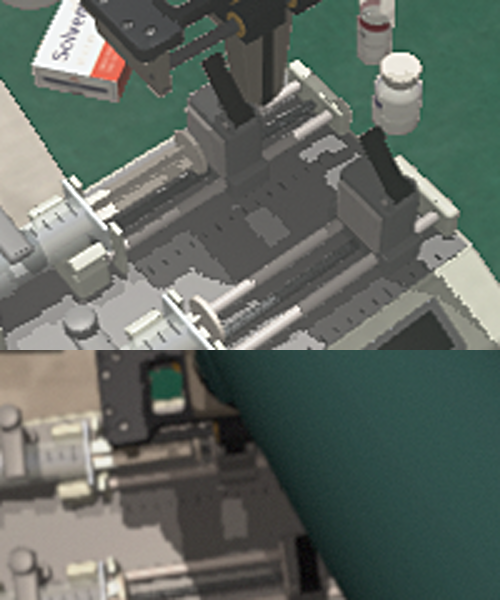

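The pusher face is now close to the plate, at (190,150) in the crop. From here I'll take small steps and watch the force.

>>> apply_moves([
  {"delta_pos": [-0.0001,0.001,0],"spin": 0,"grip": 1},
  {"delta_pos": [-0.0002,0.002,0],"spin": 0,"grip": 1},
  {"delta_pos": [-0.0003,0.003,0],"spin": 0,"grip": 1},
])

```text
t: 5.75
ee_pos: [0.5679, 0.0792, 0.0822]
eef_rot: [0.0, 0.999, 0.049, -0.0]
force: [-1.5, -2.4, -0.4]
grip_width: 0.0003
grasp_force: 1.0
```

>>> apply_moves([
  {"delta_pos": [-0.0001,0.001,0],"spin": 0,"grip": 1},
  {"delta_pos": [-0.0002,0.002,0],"spin": 0,"grip": 1},
])

```text
t: 6.0
ee_pos: [0.5677, 0.0813, 0.0822]
eef_rot: [0.0, 0.999, 0.049, -0.0]
force: [-1.8, -2.8, 1.1]
grip_width: 0.0003
grasp_force: 1.0
```

>>> apply_moves([
  {"delta_pos": [-0.0001,0.0007,0],"spin": 0,"grip": 1},
])

```text
t: 6.12
ee_pos: [0.5676, 0.082, 0.0822]
eef_rot: [0.0, 0.999, 0.049, 0.0]
force: [-1.1, -2.1, 1.3]
grip_width: 0.0007
grasp_force: 1.0
```

>>> apply_moves([
  {"delta_pos": [-0.0001,0.0007,0],"spin": 0,"grip": 1},
])

```text
t: 6.25
ee_pos: [0.5675, 0.0827, 0.0822]
eef_rot: [0.0, 0.999, 0.049, -0.0]
force: [-1.3, -1.6, 1.0]
grip_width: 0.0004
grasp_force: 1.0
```

```bash
python3 trk.py
```

```text
plate 0.5 0.44
face 40.5 0.29
6.3 [0.56754967 0.08277506 0.08219419] [-0.53339717 -1.79068566  0.3906431 ]
```

>>> apply_moves([
  {"delta_pos": [-0.0001,0.0007,0],"spin": 0,"grip": 1},
])

```text
t: 6.42
ee_pos: [0.5675, 0.0833, 0.0822]
eef_rot: [0.0, 0.999, 0.049, 0.0]
force: [-0.8, -1.8, 0.5]
grip_width: 0.0005
grasp_force: 1.0
```

>>> apply_moves([
  {"delta_pos": [-0.0001,0.0006,0],"spin": 0,"grip": 1},
])

```text
t: 6.55
ee_pos: [0.5674, 0.0839, 0.0822]
eef_rot: [0.0, 0.999, 0.049, 0.0]
force: [-0.9, -1.9, 0.6]
grip_width: 0.0004
grasp_force: 0.9
```

>>> apply_moves([
  {"delta_pos": [-0.0001,0.0006,0],"spin": 0,"grip": 1},
])

```text
t: 6.68
ee_pos: [0.5673, 0.0845, 0.0822]
eef_rot: [-0.0, 0.999, 0.049, 0.0]
force: [-0.6, -2.0, 1.1]
grip_width: 0.0008
grasp_force: 0.9
```

>>> apply_moves([
  {"delta_pos": [-0.0001,0.0006,0],"spin": 0,"grip": 1},
])

```text
t: 6.8
ee_pos: [0.5673, 0.0847, 0.0822]
eef_rot: [0.0, 0.999, 0.049, 0.0]
force: [-0.4, -3.9, 0.7]
grip_width: 0.0005
grasp_force: 1.5
```

>>> apply_moves([
  {"delta_pos": [0,0.0003,0],"spin": 0,"grip": 1},
])

```text
t: 6.92
ee_pos: [0.5673, 0.0847, 0.0822]
eef_rot: [0.0, 0.999, 0.049, 0.0]
force: [-0.1, -3.8, 0.4]
grip_width: 0.0005
grasp_force: 1.8
```

>>> apply_moves([
  {"delta_pos": [0,0.0003,0],"spin": 0,"grip": 1},
])

```text
t: 7.05
ee_pos: [0.5673, 0.0847, 0.0822]
eef_rot: [0.001, 0.999, 0.048, -0.0]
force: [0.0, -5.6, 1.0]
grip_width: 0.0005
grasp_force: 2.2
```

Contact confirmed: the tool stopped while the force rose to 5.6 N, below the plunger's 12 N. I'll back off, rise and move over the lever.

>>> apply_moves([
  {"delta_pos": [0.0006,-0.006,0],"spin": 0,"grip": 1},
  {"delta_pos": [0.0012,-0.012,0],"spin": 0,"grip": 1},
  {"delta_pos": [0.0012,-0.012,0.04],"spin": 0,"grip": 1},
  {"delta_pos": [0.0012,-0.012,0.083],"spin": 0,"grip": 1},
  {"delta_pos": [0.0012,-0.012,0.083],"spin": 0,"grip": 1},
  {"delta_pos": [0.013,0.0215,0.083],"spin": 0,"grip": 1},
  {"delta_pos": [0.013,0.0215,0.083],"spin": 0,"grip": 1},
  {"delta_pos": [0.013,0.0215,0.075],"spin": 0,"grip": 1},
  {"delta_pos": [0.013,0.0215,0.066],"spin": 0,"grip": 1},
  {"delta_pos": [0.013,0.0215,0.066],"spin": 0,"grip": 1},
])

```text
t: 8.3
ee_pos: [0.5792, 0.1061, 0.1467]
eef_rot: [0.0, 0.999, 0.048, -0.001]
force: [-0.4, 1.3, 0.3]
grip_width: 0.0005
grasp_force: 0.0
```

```bash
python3 look.py pics/l4.png
```

```text
8.4 [0.58000317 0.10668649 0.14787376] [ 0.56044537 -0.13659739  0.30156682]
```

View pics/l4.png

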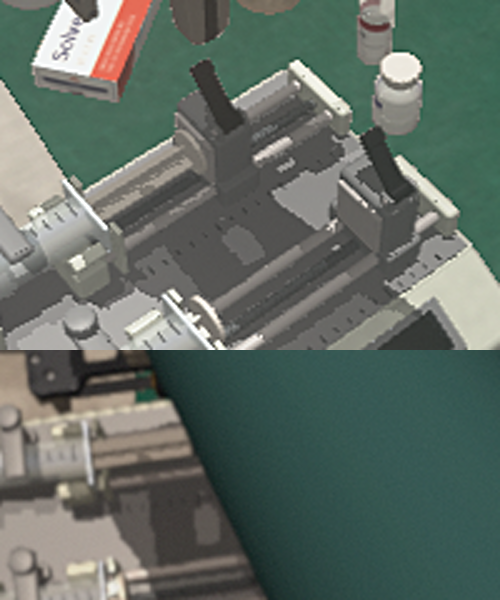

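The pusher face is against the plate, and the fingertip at (200,40) in the crop is just above the lever tip at (203,65). I'll check the alignment numerically.

Run:
```python
from h import *
q=np.load("q.npy")
for p,z in(((200+203/2.5,190+64/2.5),.138),((200+233/2.5,190+128/2.5),.1135)):
    r=least_squares(lambda P:(proj("scene",w(q,(P[0],P[1],z)))-p)[0],[.05,-.09]).x;print(r,w(q,(*r,z)))
```

```text
[ 0.06365688 -0.09464606] [[0.58086769 0.1044037  0.138     ]]
[ 0.0304683  -0.09103079] [[0.54748471 0.10476255 0.1135    ]]
```

>>> apply_moves([
  {"delta_pos": [0.001,-0.001,-0.003],"spin": 0,"grip": 1},
  {"delta_pos": [0.002,-0.001,-0.006],"spin": 0,"grip": 1},
  {"delta_pos": [0.003,-0.001,-0.009],"spin": 0,"grip": 1},
  {"delta_pos": [0.004,-0.001,-0.012],"spin": 0,"grip": 1},
  {"delta_pos": [0.004,-0.001,-0.015],"spin": 0,"grip": 1},
  {"delta_pos": [0.004,-0.001,-0.018],"spin": 0,"grip": 1},
  {"delta_pos": [0.004,-0.001,-0.021],"spin": 0,"grip": 1},
  {"delta_pos": [0.004,-0.001,-0.024],"spin": 0,"grip": 1},
  {"delta_pos": [0.004,-0.001,-0.026],"spin": 0,"grip": 1},
])

```text
t: 9.52
ee_pos: [0.5841, 0.1062, 0.122]
eef_rot: [0.0, 0.999, 0.049, -0.0]
force: [0.4, -0.3, 0.1]
grip_width: 0.0002
grasp_force: 0.0
```

>>> apply_moves([
  {"delta_pos": [0,0,-0.001],"spin": 0,"grip": 1},
  {"delta_pos": [0,0,-0.002],"spin": 0,"grip": 1},
])

```text
t: 9.78
ee_pos: [0.5842, 0.1062, 0.1202]
eef_rot: [-0.0, 0.999, 0.049, 0.0]
force: [-0.2, -0.4, -0.0]
grip_width: 0.0003
grasp_force: 0.0
```

Run:
```python
from rig import imaging
import cv2,numpy as np
im=imaging.capture("scene");cv2.imwrite("pics/p1.png",im[:,:,::-1])
g=im.mean(2)[208:252:2,270:306:1].astype(int)
for i,r in enumerate(g):print(208+2*i,''.join('#' if v<40 else '+' if v<60 else '-' if v<90 else '.' for v in r))
o=cv2.imread("pics/l4.png")[:350];o=cv2.resize(o,(200,140),interpolation=cv2.INTER_AREA).mean(2)[18:62:2,70:106]
print("before")
for i,r in enumerate(o):print(208+2*i,''.join('#' if v<40 else '+' if v<60 else '-' if v<90 else '.' for v in r))
```

```text
208 -----------+++++----.-----.---------
210 -----------+++++---.----------------
212 ..---------+++++-..-----------------
214 -----------+++++..-..---------------
216 -----------++++-..---------.-..-----
218 ------++++++++++.------.-----.------
220 ----..-+++++++++-.----.--------.----
222 ------.-+++++++++-.-.....--...----..
224 .------.-+++++++++-.-----------.....
226 .--.---...-++++++++---------........
228 -----......+++++++++-.---...........
230 -.......----+++++++++-..............
232 -.....-------++++++++++.............
234 ---...--------+++++++++++--.........
236 ....-...-------++++++++++++--.....-.
238 ......----------++++++++++++-.....--
240 .......-----------+++++++---------..
242 .........-----...--+++---------.....
244 ...........--------------------....-
246 .............-------------------.---
248 ...............---------------------
250 ...............-------------------..
before
208 ..-.---.........---------...--------
210 .......-.......-----------.-.-.-----
212 .....--.---...----------------.-----
214 ..------...++--.......-----..-------
216 ----....+++++++-.....------.....--..
218 .....-+++++++++-..----..----..---.--
220 ---...-+++++++++-......-----......--
222 ------.-+++++++++-.......--....---..
224 ...----.-+++++++++-..-----..---.....
226 ....---...-++++++++---------........
228 .--.-......-++++++++-----...........
230 ............-++++++++-..............
232 ............--++++++++-.............
234 .--.........---++++++++++--.........
236 ....-.......----++++++++++--........
238 ......--....----+++++++++++---....--
240 ........-....-----+++++++-----------
242 ..........----...--+++------------..
244 ...........--------------------.....
246 .............-------------------.---
248 ...............---------------------
250 ...............------------------...
```

The lever hasn't moved: the finger went down just beyond its tip. I'll raise, shift 13 mm towards -x and press again.

>>> apply_moves([
  {"delta_pos": [0.001,0,0.015],"spin": 0,"grip": 1},
  {"delta_pos": [0.001,0,0.033],"spin": 0,"grip": 1},
  {"delta_pos": [0.001,0,0.033],"spin": 0,"grip": 1},
  {"delta_pos": [-0.013,-0.001,0.033],"spin": 0,"grip": 1},
  {"delta_pos": [-0.013,-0.001,0.033],"spin": 0,"grip": 1},
  {"delta_pos": [-0.013,-0.001,0.028],"spin": 0,"grip": 1},
  {"delta_pos": [-0.013,-0.001,0.025],"spin": 0,"grip": 1},
  {"delta_pos": [-0.013,-0.001,0.022],"spin": 0,"grip": 1},
  {"delta_pos": [-0.013,-0.001,0.019],"spin": 0,"grip": 1},
  {"delta_pos": [-0.013,-0.001,0.016],"spin": 0,"grip": 1},
])

```text
t: 11.08
ee_pos: [0.5711, 0.1052, 0.1359]
eef_rot: [0.0, 0.999, 0.049, -0.0]
force: [0.6, -0.5, -0.3]
grip_width: 0.0002
grasp_force: 0.0
```

```bash
cat > asc.py <<'E'
from rig import imaging,sensors
im=imaging.capture("scene");g=im.mean(2)[208:250:2,266:306]
for i,r in enumerate(g):print(208+2*i,''.join('#' if v<40 else '+' if v<60 else '-' if v<90 else '.' for v in r))
s=sensors.sense();print(s["t"],s["ee_pos"],s["force"])
E
python3 asc.py
```

```text
208 --------------------+++++-----.---------
210 --------..----------+++++--.------------
212 ----...---..--------+++++-.-------------
214 ------------..------+-...-------.-------
216 ..--------..++++----...----------..-----
218 ----------++++++++++.------.----..------
220 ---------.-+++++++++-.-----------...----
222 ------------+++++++++----...---...----..
224 .--..--------+++++++++-.------.----.....
226 ---.--..---...-+++++++++--------........
228 ---------......-++++++++-.---...........
230 -----...........-++++++++-..............
232 ...--...........-++++++++++.............
234 ...----.........--+++++++++++--.........
236 ----....-.........-++++++++++++-......-.
238 ---.......--......--++++++++++++--....--
240 ---........--.....----+++++++-----------
242 ---..........--......--+++--------------
244 --.............--------------------.....
246 .................-------------------.---
248 ...................---------------------
11.125 [0.57089169 0.10512875 0.1355392 ] [-0.53790892  0.36841236  0.380763  ]
```

>>> apply_moves([
  {"delta_pos": [0,0,-0.003],"spin": 0,"grip": 1},
  {"delta_pos": [0,0,-0.006],"spin": 0,"grip": 1},
  {"delta_pos": [0,0,-0.008],"spin": 0,"grip": 1},
])

```text
t: 11.5
ee_pos: [0.5711, 0.1052, 0.128]
eef_rot: [0.0, 0.999, 0.049, -0.0]
force: [0.3, -0.8, -0.0]
grip_width: 0.0004
grasp_force: 0.0
```

```bash
python3 asc.py; python3 -c "
from h import *
print(proj('scene',[.5709,.1051,.1355]))"
```

```text
208 ------..------------+++++----.----------
210 ------..------------+++++----.----------
212 ----..-..-----------+++++---------------
214 --------------------+++++--.------------
216 .-------------------+++++..-------------
218 -------.--+++-------+-.---------..------
220 --------..-+++++++-++.----.---------.---
222 ----------.-+++++++++-.--.-----....---..
224 ----.--------+++++++++-.-----------.....
226 ----..-.---...-+++++++++--------........
228 ---------......-++++++++-.---...........
230 -----...........-++++++++-..............
232 -..--...........-++++++++++.............
234 ...----.........--+++++++++++--.........
236 ----....-.........-++++++++++++-......-.
238 ---.......--....----++++++++++++--....--
240 ---........--...------+++++++-----------
242 ---..........--......--+++--------------
244 --.............--------------------.....
246 .................-------------------.---
248 ...................---------------------
11.55 [0.57095226 0.10513992 0.12778586] [ 0.03878265 -0.55125828  0.28029087]
[[284.32993128 221.29885325]]
```

Run:
```python
from rig import imaging
import numpy as np,cv2
im=imaging.capture("scene");g=im.mean(2)
p=cv2.imread("pics/p1.png").mean(2)
ch="@%#*+=-:. "
f=lambda v:ch[min(9,int(v/14))]
for r in range(180,244,2):print(r,''.join(f(v) for v in g[r,255:310]),''.join('X' if abs(a-b)>9 else '.' for a,b in zip(g[r,255:310],p[r,255:310])))
```

```text
180 *-:    ====***+++=--*******************+===             XXXXXXXX.XXXXXX.XXXX.............XXXXXXXXXXXXX.........
182          ==+++++++=--******************===-             ..XXXXXXXX....XXXXXXX........XXXXXXXXXXXXXXXX..........
184         :++++++++++===*************+======-             XXXXXXXXX....XXXXXXXXX.......XXXXXXX.XXXXXXX...........
186     :++++++=+++++++-==*************========-:-:         XXXXX...X.XXX.XXX.XXXXXXX.....XXXXX..XXXXXXX...........
188 :-+++++=+++++++====+********+==****+======-.::::::::::: XX...XXXX.XXXXXXXXX.XXXXX...XXXXXXXX...XXXX............
190 ++++++++++=---:======+**+-====+****+======-::::::::..:: .XXXXXXXXX.XXXX......XXXXXXXXXXXXXXX...XXXX............
192 =++++++-:------===============+****+======-.::::::::::: XXXXXXXX..X..XX..........XXXXX.XXXXXX....XX............
194 +++: ..:-------===============+****+========--::::::::: XXXX.....XXXXX...........XXXXXXXXXXXX..................
196    .:.:---------===============****+=====--=====-=-==== X..........X.............XXXXXXXXXXXX..................
198    :::=--------================****+======-=-----===
[... 1911 characters left out ...]
XX.X
232 -----------------::::::::::=+********+.              :- .....................XXXXXX...................XXXXXXXX.
234 ---------------===-::::::::==+**********+=:       ::.:- .....................XXXXXX...............XXXXX...X.X..
236 -------------=-   -=-::::::::=+***********=: ..::-:==== .......................XXXXXX..............XXXXXX......
238 ---------------.-.  :==::::====***********+=-::::====== .......................XXXX............................
240 -------------=: --:.  ==-:-=====+*******+-=========+=:= ........................XXX......................XX.X..
242 -------------=-    .:.  ==-::-:-==+**+----=======+=-.:= .....................XXX..XXX.................XXXXXXXX.
```

The finger's image sits slightly higher than the reported tip, so it's probably only just reaching the lever. I'll continue down and watch the force.

>>> apply_moves([
  {"delta_pos": [0,0,-0.002],"spin": 0,"grip": 1},
  {"delta_pos": [0,0,-0.004],"spin": 0,"grip": 1},
])

```text
t: 11.85
ee_pos: [0.5712, 0.1052, 0.1241]
eef_rot: [0.0, 0.999, 0.049, 0.0]
force: [-0.2, -0.7, -0.2]
grip_width: 0.0002
grasp_force: 0.0
```

>>> apply_moves([
  {"delta_pos": [0,0,-0.002],"spin": 0,"grip": 1},
  {"delta_pos": [0,0,-0.004],"spin": 0,"grip": 1},
])

```text
t: 12.1
ee_pos: [0.5712, 0.1052, 0.1201]
eef_rot: [0.0, 0.999, 0.049, -0.0]
force: [-0.8, 0.7, 0.2]
grip_width: 0.0007
grasp_force: 0.0
```

```bash
python3 asc.py
```

```text
208 --------------------+++++-----.---------
210 --------------------+++++---------------
212 ----.-..------------+++++---..----------
214 --------------------+++++----.----------
216 --------------------+++++---..----------
218 ----------+----------++++---------------
220 ---------.-+--------+++++..-------------
222 ------------#+------++..--------..----..
224 ---.---------#+++++++++.-----------.....
226 -----------...-+++++++++--------........
228 ---------......-++++++++-.---...........
230 ------..........-++++++++-..............
232 -.---...........-++++++++++.............
234 ..-----.........--+++++++++++--.........
236 ----....-........--++++++++++++-......-.
238 ---.......--...-----++++++++++++--....--
240 ---........--...------+++++++-----------
242 ---..........--.--...--+++------------..
244 --.............---------------------....
246 .............-...-------------------.---
248 ...................---------------------
12.15 [0.57095712 0.10514426 0.11977647] [-0.69902387  0.1628941   0.17312209]
```

>>> apply_moves([
  {"delta_pos": [0,0,-0.0015],"spin": 0,"grip": 1},
  {"delta_pos": [0,0,-0.003],"spin": 0,"grip": 1},
])

```text
t: 12.4
ee_pos: [0.5712, 0.1052, 0.1171]
eef_rot: [0.0, 0.999, 0.049, 0.0]
force: [-0.9, -0.0, 1.1]
grip_width: 0.0006
grasp_force: 0.5
```

>>> apply_moves([
  {"delta_pos": [0,0,-0.0015],"spin": 0,"grip": 1},
  {"delta_pos": [0,0,-0.003],"spin": 0,"grip": 1},
])

```text
t: 12.65
ee_pos: [0.5714, 0.1053, 0.1144]
eef_rot: [-0.0, 0.999, 0.049, 0.0]
force: [1.0, 0.9, 1.5]
grip_width: 0.0004
grasp_force: 0.7
```

```bash
python3 asc.py
```

```text
208 --------------------+++++-----.---------
210 ------.-------------+++++---------------
212 -----.--------------+++++---------------
214 ------..------------+++++----.----------
216 .-------------------+++++----.----------
218 -------..-----------+++++---------------
220 ---------..---------+++++--.------------
222 --------------------+++++-.----...----..
224 -------------+-------++.-----------.....
226 ----.------..-++++++++++--------........
228 ---------......++++++++++----...........
230 ------..........+++++++++-..............
232 -----...........-++++++++++.............
234 -..----.........--+++++++++++--.........
236 ----....-.......---++++++++++++-......-.
238 ---.......--..------++++++++++++--....--
240 ---........--..-------+++++++-----------
242 ---..........-----...--+++------------..
244 --.............--------------------.....
246 .................-------------------.---
248 ...................---------------------
12.7 [0.57125559 0.10524522 0.11414249] [ 0.63072168 -1.17998489  1.70812475]
```

Contact: about 1.5 N, and the lever is starting to move. I'll keep pressing.

>>> apply_moves([
  {"delta_pos": [0,0,-0.0015],"spin": 0,"grip": 1},
  {"delta_pos": [0,0,-0.003],"spin": 0,"grip": 1},
  {"delta_pos": [0,0,-0.004],"spin": 0,"grip": 1},
])

```text
t: 13.08
ee_pos: [0.5712, 0.1052, 0.1102]
eef_rot: [0.0, 0.999, 0.049, 0.0]
force: [0.5, 0.5, 2.6]
grip_width: 0.0001
grasp_force: 0.7
```

>>> apply_moves([
  {"delta_pos": [0,0,-0.0015],"spin": 0,"grip": 1},
  {"delta_pos": [0,0,-0.003],"spin": 0,"grip": 1},
])

```text
t: 13.32
ee_pos: [0.5712, 0.1052, 0.1071]
eef_rot: [-0.0, 0.999, 0.049, 0.0]
force: [0.7, 0.1, 1.6]
grip_width: 0.0001
grasp_force: 0.8
```

```bash
python3 asc.py
```

```text
208 -----.--------------+++++---------------
210 ------.-------------+++++-----.---------
212 -----.--------------+++++-----.---------
214 --------------------+++++---------------
216 ------..-------------++++---------------
218 --------------------+++++---------------
220 -------..------------++++----.----------
222 --------..----------+++++---.---..----..
224 ----------..---------+++++---------.....
226 ---------------------+++--------........
228 ---------.....+------+++.----...........
230 -----........--+++++++++-...............
232 -----........---+++++++++#-.............
234 -..----.........-++++++++++++--.........
236 ----....-......----++++++++++++--.....-.
238 ---.......--.-------++++++++++++--....--
240 ---........--.--------+++++++-----------
242 ---..........-----...--+++------------..
244 --.............--------------------.....
246 .................-------------------.---
248 ...................---------------------
13.375 [0.57108898 0.10514858 0.10694147] [-0.48100862  0.74070331  1.42360089]
```

>>> apply_moves([
  {"delta_pos": [0,0,-0.0015],"spin": 0,"grip": 1},
  {"delta_pos": [0,0,-0.003],"spin": 0,"grip": 1},
])

```text
t: 13.62
ee_pos: [0.5712, 0.1052, 0.1041]
eef_rot: [-0.0, 0.999, 0.049, 0.0]
force: [0.1, -0.4, 2.5]
grip_width: 0.0003
grasp_force: 0.8
```

>>> apply_moves([
  {"delta_pos": [0,0,-0.0015],"spin": 0,"grip": 1},
  {"delta_pos": [0,0,-0.0025],"spin": 0,"grip": 1},
])

```text
t: 13.88
ee_pos: [0.5712, 0.1052, 0.1016]
eef_rot: [-0.0, 0.999, 0.049, 0.0]
force: [1.4, 0.6, 1.4]
grip_width: 0.0004
grasp_force: 0.8
```

```bash
python3 asc.py
```

```text
208 ----..--------------+++++---------------
210 --------------------+++++---------------
212 -----..-------------+++++---------------
214 --------------------+++++-----.---------
216 --------------------+++++----..---------
218 --------------------+++++---------------
220 ------..-------------++++---------------
222 -------..------------++++-------..----..
224 ---------.-----------++++----------.....
226 ---------------------+++++-.----........
228 ---------...---------+++-.---...........
230 ------......---------++++...............
232 -----........--+++++++++++-.............
234 -------.......---++++++++++++--.........
236 ----....-...------+++++++++++++--.....-.
238 ---.......----------++++++++++++--....--
240 ---........-----------+++++++-----------
242 ---..........-----...--+++------------..
244 --.............--------------------.....
246 ...-.............-------------------.---
248 ...................---------------------
13.925 [0.57114344 0.10517366 0.10153304] [-0.47177843 -0.42948472  1.49786667]
```

>>> apply_moves([
  {"delta_pos": [0,0,-0.0015],"spin": 0,"grip": 1},
  {"delta_pos": [0,0,-0.0025],"spin": 0,"grip": 1},
])

```text
t: 14.18
ee_pos: [0.5713, 0.1052, 0.0992]
eef_rot: [-0.0, 0.999, 0.049, 0.0]
force: [1.6, 0.6, 2.7]
grip_width: 0.0004
grasp_force: 0.9
```

>>> apply_moves([
  {"delta_pos": [0,0,-0.001],"spin": 0,"grip": 1},
  {"delta_pos": [0,0,-0.002],"spin": 0,"grip": 1},
])

```text
t: 14.42
ee_pos: [0.5712, 0.1052, 0.0972]
eef_rot: [0.0, 0.999, 0.049, 0.0]
force: [1.5, -0.4, 2.6]
grip_width: 0.0003
grasp_force: 0.9
```

>>> apply_moves([
  {"delta_pos": [0,0,-0.001],"spin": 0,"grip": 1},
  {"delta_pos": [0,0,-0.0015],"spin": 0,"grip": 1},
])

```text
t: 14.68
ee_pos: [0.5712, 0.1052, 0.0956]
eef_rot: [-0.0, 0.999, 0.049, 0.0]
force: [0.6, 0.4, 2.0]
grip_width: 0.0004
grasp_force: 0.9
```

>>> apply_moves([
  {"delta_pos": [0,0,-0.001],"spin": 0,"grip": 1},
  {"delta_pos": [0,0,-0.0015],"spin": 0,"grip": 1},
])

```text
t: 14.92
ee_pos: [0.5712, 0.1052, 0.0941]
eef_rot: [0.0, 0.999, 0.049, 0.0]
force: [1.0, -0.5, 1.9]
grip_width: 0.0002
grasp_force: 0.9
```

```bash
python3 asc.py
```

```text
208 .-----------++------+++++------.--------
210 ----..--------------+++++------.--------
212 --------------------+++++---------------
214 ------.-------------+++++---------------
216 ---------------------++++---------------
218 ---------------------++++-----.---------
220 ---------------------++++----..---------
222 -------+-------------+++++------------..
224 --------+------------+++++---------.....
226 ---------------------+++++------........
228 ---------------------#++++--............
230 ------....-----------++++-..............
232 -----.......---------+++++..............
234 -------......-------++++++++++-.........
236 ----....--.-------+++++++++++++--.....-.
238 ---.......----------++++++++++++--....--
240 ---........-----------+++++++-----------
242 ---..........-----...--+++------------..
244 --.............--------------------.....
246 .................-------------------.---
248 ..................-----------------+----
14.975 [0.57115422 0.10516694 0.09410877] [ 1.30872323 -0.11461362  1.68227055]
```

>>> apply_moves([
  {"delta_pos": [0,0,-0.001],"spin": 0,"grip": 1},
  {"delta_pos": [0,0,-0.0015],"spin": 0,"grip": 1},
])

```text
t: 15.22
ee_pos: [0.5712, 0.1052, 0.0927]
eef_rot: [-0.0, 0.999, 0.049, 0.0]
force: [1.5, 0.5, 1.9]
grip_width: 0.0006
grasp_force: 0.9
```

>>> apply_moves([
  {"delta_pos": [0,0,-0.001],"spin": 0,"grip": 1},
  {"delta_pos": [0,0,-0.0015],"spin": 0,"grip": 1},
])

```text
t: 15.48
ee_pos: [0.5712, 0.1052, 0.0912]
eef_rot: [-0.0, 0.999, 0.049, 0.0]
force: [0.7, 0.2, 1.9]
grip_width: 0.0007
grasp_force: 1.0
```

>>> apply_moves([
  {"delta_pos": [0,0,-0.001],"spin": 0,"grip": 1},
  {"delta_pos": [0,0,-0.0015],"spin": 0,"grip": 1},
])

```text
t: 15.72
ee_pos: [0.5714, 0.1052, 0.0908]
eef_rot: [0.0, 0.999, 0.049, 0.0]
force: [-1.4, -0.8, 13.0]
grip_width: 0.0003
grasp_force: 6.0
```

>>> apply_moves([
  {"delta_pos": [0,0,-0.001],"spin": 0,"grip": 1},
  {"delta_pos": [0,0,-0.0015],"spin": 0,"grip": 1},
])

```text
t: 15.98
ee_pos: [0.5715, 0.1052, 0.0906]
eef_rot: [0.0, 0.999, 0.049, 0.0]
force: [-3.9, -1.0, 22.0]
grip_width: 0.0003
grasp_force: 10.4
```

```bash
python3 asc.py; python3 trk.py
python3 - <<'E'
from h import *
q=np.load("q.npy")
for P in [(.07,-.092,.119),(.034,-.092,.116),(.052,-.092,.116)]: print(proj("scene",w(q,P)))
E
```

```text
208 ---.------++++++----+++++---------------
210 .-----------+-------+++++------.--------
212 ----..--------------+++++---------------
214 --------------------+++++---------------
216 -----..-------------+++++---------------
218 --------------------+++++-----.---------
220 -------.-------------++++-----.---------
222 ---------------------++++-------..----..
224 -------+-------------++++----------.....
226 ------..+------------+++++------........
228 ---------------------++++----...........
230 ------....-----------+++++-.............
232 -----.......---------+++++..............
234 -..----.....---------++++++++--.........
236 ----....-..------++++++++++++++--.....-.
238 ---.......---------+++++++++++++--....--
240 ---........-----------+++++++-----------
242 ---..........-----...--+++------------..
244 --.............--------------------.....
246 ...-.............-------------------.---
248 ...................---------------------
16.025 [0.57148364 0.10517637 0.09066793] [-4.64586936 -1.80253935 18.94196646]
plate 0.5 0.35
face 42.5 0.27
16.075 [0.57150889 0.10519547 0.0906704 ] [-4.42178694 -1.79672763 19.32461066]
[[277.7429784  222.17791758]]
[[292.24629886 238.33373474]]
[[284.96322675 230.82360341]]
```

The force jumped to 22 N, which is the hard stop, so the lever should be flat. I'll lift straight off and clear the area.

>>> apply_moves([
  {"delta_pos": [0,0,0.005],"spin": 0,"grip": 1},
  {"delta_pos": [0,0,0.02],"spin": 0,"grip": 1},
  {"delta_pos": [0,0,0.05],"spin": 0,"grip": 1},
  {"delta_pos": [0,0,0.09],"spin": 0,"grip": 1},
  {"delta_pos": [-0.02,-0.04,0.11],"spin": 0,"grip": 1},
  {"delta_pos": [-0.04,-0.09,0.11],"spin": 0,"grip": 1},
  {"delta_pos": [-0.07,-0.14,0.11],"spin": 0,"grip": 1},
  {"delta_pos": [-0.1,-0.19,0.11],"spin": 0,"grip": 1},
  {"delta_pos": [-0.12,-0.24,0.11],"spin": 0,"grip": 1},
  {"delta_pos": [-0.12,-0.24,0.11],"spin": 0,"grip": 1},
])

```text
t: 17.32
ee_pos: [0.4491, -0.1387, 0.1985]
eef_rot: [0.001, 0.999, 0.045, -0.001]
force: [0.4, 0.3, 0.7]
grip_width: 0.0008
grasp_force: 0.0
```

```bash
python3 asc.py
python3 - <<'E'
from h import *
from rig import sensors
import cv2
q=np.load("q.npy");im=imaging.capture("scene")[:,:,::-1];cv2.imwrite("pics/end.png",im);ref=cv2.imread("pics/scene0.png")
d=np.abs(im.astype(int)-ref).max(2)
for nm,(r0,r1,c0,c1) in dict(vials=(175,243,340,372),frontpusher=(240,300,330,372),plate=(238,262,268,284)).items(): print(nm,round(float((d[r0:r1,c0:c1]>25).mean()),3))
f=lambda v:"@%#*+=-:. "[min(9,int(v/25))]
for r in range(222,272,2):print(r,''.join(f(v) for v in ref.mean(2)[r,255:315]),''.join(f(v) for v in im.mean(2)[r,255:315]))
E
```

```text
208 ........................................
210 .....................-..................
212 ..................-...........--........
214 ...................................-....
216 ........................................
218 ........................................
220 ...........---.........................-
222 ........--------....................--..
224 .......+---------..-.............--.....
226 ........+----------..-----..----........
228 ......---------------..-..---...........
230 ..........-------------.................
232 ............-------------...............
234 ...----......-.--------------...........
236 ..-....--.......-+-------------.......-.
238 ..........-.......--+---------+--.....--
240 ..-...................+-----+---..----..
242 ..-....................-++----...--.....
244 --.............-....-----.....-----.....
246 .....................--------------..---
248 ..............-....-..------------------
17.375 [ 0.45033357 -0.13609281  0.19851986] [0.22476728 0.60293607 0.34459337]
vials 0.0
frontpusher 0.0
plate 0.26
222 **********************************
[... 2411 characters left out ...]
*=**+**+- :++++-        :=*******#***++++************==+******--------
262 ++=        :+**-*#*####******--    .:-=*********---------:-- ++=        :+**-*#****###****+*********===+*****+--=--------
264 -       :+*-=+###***#******+:....:-+**+*****-=-----------*+- -       :+*--+##***##*******++****+-==++********+-===----*+-
266      :**=++##***##******= .= :-=++********----------=-------      :**-++##***##******=  ==++***+++**********+-====-=-----
268   :*#*=**#**#*******--:. .::-++********--------------#+-----   :*#*=**#**********--:. .::-+******************-====#*==---
270 **-+*##**##*++****:   .::=+********------------*+----------- **-+*##***#*++****:   .::=+*****************--=#*-===-------
```

The vials, the front pusher and the plate rim are unchanged from the first picture. I'll fit the lever angle numerically, calibrating on its raised pose.

Run:
```python
from h import *
import cv2
q=np.load("q.npy")
def sil(a,y,dx,dz):
    px,pz=.05-.016+dx,.1135+dz;c,s=np.cos(a),np.sin(a);P=[]
    for l in(-.003,.038):
        for t in(-.0025,.0025):
            for h in(-.00675,.00675): P.append((px+l*c-t*s,y+h,pz+l*s+t*c))
    m=np.zeros((480,640),np.uint8);k=cv2.convexHull(np.round(proj("scene",w(q,P))*16).astype(np.int32));cv2.fillConvexPoly(m,k,1,shift=4);return m>0
def score(g,m):
    ring=cv2.dilate(m.astype(np.uint8),np.ones((5,5)))>0
    return g[ring&~m].mean()-g[m].mean()
g0=cv2.imread("pics/scene0.png").mean(2);g1=cv2.imread("pics/end.png").mean(2)
for nm,g,y0 in(("start",g0,-.137),("end",g1,-.092)):
    R=[(score(g,sil(np.radians(a),y0+dy,dx,0)),a,dy,dx) for a in range(-9,61,3) for dy in np.arange(-.006,.0061,.0015) for dx in np.arange(-.003,.0061,.0015)]
    R.sort(reverse=True);print(nm,[tuple(np.round(r,4)) for r in R[:6]])
```

```text
start [(np.float64(42.6452), np.float64(15.0), np.float64(-0.0), np.float64(-0.003)), (np.float64(42.505), np.float64(12.0), np.float64(-0.0), np.float64(-0.003)), (np.float64(42.2395), np.float64(30.0), np.float64(-0.0), np.float64(0.0015)), (np.float64(42.2316), np.float64(27.0), np.float64(0.0015), np.float64(0.0015)), (np.float64(42.2225), np.float64(30.0), np.float64(0.0015), np.float64(0.0)), (np.float64(42.1572), np.float64(24.0), np.float64(-0.0), np.float64(0.0015))]
end [(np.float64(46.8151), np.float64(-9.0), np.float64(-0.0), np.float64(0.0015)), (np.float64(44.3013), np.float64(-3.0), np.float64(-0.0), np.float64(0.0015)), (np.float64(44.1756), np.float64(-6.0), np.float64(-0.0), np.float64(0.0015)), (np.float64(43.8739), np.float64(-9.0), np.float64(-0.0), np.float64(0.0)), (np.float64(43.4987), np.float64(-6.0), np.float64(-0.0), np.float64(0.0)), (np.float64(43.4408), np.float64(-9.0), np.float64(-0.0015), np.float64(0.0015))]
```

The fit puts the lever flat (within a few degrees) and the pusher where contact was felt. Handing in.

```bash
python3 -c "
from rig import bot
print(bot.close_job())"
```

```text
the job is handed in; nothing more can be done
None
```

I handed the job in at about 17.5 s with the back (drawn-up) channel's pusher resting against its thumb plate (contact felt at 5.6 N, under the plunger's 12 N) and its clutch lever pressed down to its stop; in the last picture the lever fits as flat, the plate had not visibly moved, and the front pusher and vials were unchanged.

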